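# Shift the mandrel turner into the marked gear

### The job

Shift the gear lever of the small mandrel-turner gearbox out of its slot, across the H-shaped gate, and fully home into the slot whose end is marked by the upstanding steel peg, without putting it into any other slot on the way. Only push the lever's knob gently with the fingertips or the outside of the fingers, never grip or force it, and leave it standing in gear with the jars and the paddle where they are.

Things in the scene. Friction and masses are not known exactly. Their poses are not given: they have to be found in the camera images.
- gearbox: Grey gearbox, fixed to the bench: 136 mm (x) by 112 mm (y), 81 mm high with its aluminium gate plate; a chuck juts 27 mm from its near face, 40 mm up. Origin: centre of its underside; x to its far side (away from the robot at yaw 0), y left, z up. A case stands right of it, a tall rack left of it; things up to 0.35 m tall stand between it and the robot's start: travel high and near the robot.
- gate (a point): Centre of the gate plate's top, 81 mm above the bench, over the lever's pivot; axes as the gearbox. H-shaped opening: slots along x at y = +18 mm (left) and -18 mm (right), each with a near (-x) and a far (+x) half, joined at x = 0 by a crossing along y. The lever starts in the near right slot; solid tongues with rounded corners let it cross only in the middle.
- knob (a point): Centre of the black ball knob, 34 mm in diameter, on top of the lever; z runs up the lever. It lies 120 mm up from the pivot, which is on the gearbox axis 23 mm above the bench: 143 mm above the bench upright, about 131 mm at a slot's end. It swings about 40 mm along x and 35 mm along y either way from upright. Below it a 10 mm stem goes into the gate.
- fore (a joint): Tilt of the lever along the gearbox's x, rad: 0 upright (in the crossing), positive to the far side, -0.34 at the near ends of the slots, +0.34 at the far ends (hard stops). Between the columns the tongues leave it about 0.08 of play either way. It stays where it is left; pushing the knob takes about 2.5 to 5 N.
- side (a joint): Tilt of the lever along the gearbox's y, rad: +0.30 (stop) in the left slots, -0.30 (stop) in the right slots, 0 half-way across. In a slot it has about 0.03 of play from the stop. It stays where it is left; the same 2.5 to 5 N.
- peg_top (a point): Top of the setting peg: round, steel, 16 mm in diameter with a 19 mm head, standing 16 mm above the gate plate (97 mm above the bench), fixed beyond the near or the far end of the left slot: 48 mm from the gearbox's middle along x, 18 mm to the left. It marks the slot to use: near left or far left.
- cap: Flat round steel cap, 16 mm in diameter, 2 mm high, fixed on the gate plate beyond the other end of the left slot (48 mm along x, 18 mm to the left): the slot not to be used. Two like caps are beyond the ends of the right slots. Origin: centre of its underside.
- jar_tall: Bystander: screw-lid jar, 54 mm in diameter, 68 mm tall, standing loose beyond the gearbox. Origin: centre of its underside.
- jar_small: Bystander: screw-lid jar, 45 mm in diameter, 51 mm tall, standing loose near the bench's front edge, to the right of the gearbox. Origin: centre of its underside.
- paddle: Bystander: brass paddle with a wooden handle, 138 x 42 x 25 mm, lying loose along the bench's front edge, before the gearbox. Origin: centre of its underside, x along it.

How it is judged:
On the way, in this order (a step that is already met when the one before it is completed fails the run):
1. the lever is pushed out of the near right slot into the crossing (value of joint fore above -0.12 rad).
2. the lever is pushed across to the left-hand side (value of joint side above 0.2 rad and value of joint fore between -0.15 and 0.15 rad).
At the end, for the whole second after the job is handed in: The lever stands still in the left-hand slot at the peg's end: side above 0.24 rad, and fore beyond 0.28 rad (of 0.34) towards the peg (value of joint side above 0.24 rad and ((x of peg_top in the frame of gearbox above 0 m and value of joint fore above 0.28 rad) or (x of peg_top in the frame of gearbox below 0 m and value of joint fore below -0.28 rad)) and velocity of joint fore between -0.05 and 0.05 rad/s and velocity of joint side between -0.05 and 0.05 rad/s); the robot touches nothing.
It fails at once if the lever goes more than half-way into the far right slot (value of joint side below -0.1 rad and value of joint fore above 0.22 rad).
It fails at once if the lever goes more than half-way into the left-hand slot with the flat cap (value of joint side above 0.1 rad and ((x of cap in the frame of gearbox above 0 m and value of joint fore above 0.22 rad) or (x of cap in the frame of gearbox below 0 m and value of joint fore below -0.22 rad))).
It fails at once if the lever is gripped or forced (over 32 N between fingers and lever) (contact force between the fingers and fore above 32 N).
It fails at once if a jar or the paddle is moved more than 15 mm (distance of any of jar_tall, jar_small, paddle from where it was at the start of the episode above 0.015 m).
It also fails if it takes over 64 s, if anything falls off the work surface, if the arm or the gripper's body presses on something with over 40 N, if the wrist force passes 120 N, or if a joint passes its speed limit or range.

### The arm

A 7-joint arm with a two-finger parallel gripper is mounted at the origin on a cart in front of the work surface, level with it; the furniture and walls round the work are solid. World frame = base frame: x ahead of the robot, y to its left, z up, the work surface at z = 0. Lengths are in m, angles in rad, forces in N, time in s.
With the tool pointing down it reaches from about 0.35 to 0.9 m from the base axis. Payload 7.2 kg.
Tool frame: the origin (TCP) lies at the very end of the fingers, on their centre line; the grasp point (between the pads) lies robot.tcp_to_grasp behind it (robot.tcp_to_grasp is the distance from the TCP to the grasp point, in m); z points along the fingers, y is the line along which they close (so a half turn about z gives the same grasp; the last joint's range is limited). The gripper opens to 85 mm and grips with 20 to 120 N. Pads are 22 mm wide; open, the fingers measure 114 mm over their backs; the gripper's body (76 mm by 85 mm) begins 54 mm behind the grasp point. The pads swing forward as they close: fully open they stand 13 mm farther back than shut.
Start: joints at [-0.068, 0.411, -0.013, 1.596, 0.006, 1.134, -0.082], TCP at [0.625, -0, 0.231] pointing down, gripper open.
Joint ranges: [-2.95, 2.95], [-0.29, 1.99], [-1.47, 1.44], [0.14, 2.54], [-1.03, 4.17], [0.13, 1.85], [-2.86, 2.86]. Speed limits (rad/s): [2.39, 2.39, 3.01, 3.01, 3.14, 3.14, 3.14].

### API

Orientations are given as a unit quaternion [x, y, z, w].
In Python, from workcell import robot, read_camera, camera_model gives the robot as it stands. Calls block until the motion is done:
- robot.reach(position, orientation): joint-space move of the TCP to a pose.
- robot.move_linear(position, orientation=None, max_speed=0.15): straight line of the TCP; orientation=None keeps the orientation; max_speed is the mean speed in m/s.
- robot.movej(angles): joint-space move.
- robot.command_gripper(opening, squeeze=None): finger opening in m; squeeze is the grip in N (None keeps the last); returns when the fingers have stopped.
- robot.dwell(seconds).
- robot.inverse_kinematics(position, orientation): joint angles nearest the present ones, or None.
- robot.read_state(): the state.
- read_camera(name): name is "scene" or "side" or "wrist"; returns the picture (420x560x3 uint8, blue, green, red); there is no depth.
- camera_model(name): a dict with "K" (3x3 intrinsics, pixels), "dist" ([k1, k2, p1, p2, k3] as OpenCV has them; the pictures are not rectified), "position" and "attitude" of the camera in the world; the wrist camera has in their place "mount" (4x4, takes a point from camera to tool coordinates, whose origin is the TCP and whose axes are the flange's). Camera axes: x right, y down, z forward; pixel columns grow to the right and rows downward; lengths in m; the calibration is good to about 2 mm. A picture is of the moment at which its call begins: read the wrist's pose just before it. camera_model takes no time and is no camera call.
A pose or a line that the arm cannot do raises robot.IKError and nothing moves.
- robot.hand_in(): hands the job in; it is judged then, once.
The state is a dict: "t": time; "qpos": joint angles; "joint_velocities": joint speeds; "effort": joint torques, N m; "tool_pos": TCP position; "eef_rot": TCP orientation; "contact_force": force on the tool from outside, world axes, zero at the start; "torque": the same for the moment, N m; "grip_width": finger opening in m; "grasp_force": force on a finger pad.
Only numpy, scipy, OpenCV 4.12 (cv2) and the standard library are available. Lean on these libraries where they do the work, as an engineer would, in place of code of your own. Each camera call takes 0.05 s, during which the arm holds its last target. There are 200 camera calls.

## Working session

There is one attempt and no reset: what is moved stays moved. The work goes in short steps, each a Python script; the robot and the scene stay as the last script left them, time stands still between calls to the robot, and variables do not carry over. Pictures are saved under pics/ and viewed, at most 10 in all, crops included, and the job is handed in when it is done.

```bash
mkdir -p pics; ls
python3 - <<'E'
from workcell import robot, read_camera, camera_model
import cv2
for n in("scene","side","wrist"):
    m=camera_model(n); print(n,{k:(v if not hasattr(v,'tolist') else v.tolist()) for k,v in m.items()})
    cv2.imwrite(f"pics/{n}0.png",read_camera(n))
s=robot.read_state(); print(s["tool_pos"],s["eef_rot"],s["t"],robot.tcp_to_grasp)
E
```

```text
pics
scene {'K': [[510.32494828342243, 0.0, 276.25411484473574], [0.0, 510.32494828342243, 209.7300069683247], [0.0, 0.0, 1.0]], 'dist': [-0.167406720815704, 0.0, 0.0, 0.0, 0.0], 'position': [0.9125457956864323, -0.19255012314146092, 1.0381094912692606], 'attitude': [0.8923125577211151, 0.3833636721495766, -0.08820946840675996, -0.22142647513924427]}
side {'K': [[447.5419410638081, 0.0, 279.36478728684034], [0.0, 447.5419410638081, 213.3277604573275], [0.0, 0.0, 1.0]], 'dist': [0.047484994349769015, 0.0, 0.0, 0.0, 0.0], 'position': [0.20877969405261704, 0.5927823738673723, 0.8022808664767012], 'attitude': [-0.3220876980200111, 0.8800986387583261, -0.32956772792108574, 0.11432853341508857]}
wrist {'K': [[305.55281935340616, 0.0, 280.6884714593825], [0.0, 305.55281935340616, 211.94991956862188], [0.0, 0.0, 1.0]], 'dist': [-0.054000848730446714, 0.0, 0.0, 0.0, 0.0], 'mount': [[-0.0001077030294061326, -0.9476251691282848, -0.3193846070721695, 0.08188497260699622], [0.9999999066081866, -0.00023574035803480486, 0.00036222934588519824, 0.001708479739100377], [-0.00041854948677955904, -0.3193845382310644, 0.9476251060178039, -0.1424067196554602], [0.0, 0.0, 0.0, 1.0]]}
[ 6.24618869e-01 -2.86958442e-05  2.30644731e-01] [ 7.07098957e-01  7.07114332e-01 -4.70755801e-04 -4.05848855e-04] 0.15 0.0187
```

View pics/scene0.png

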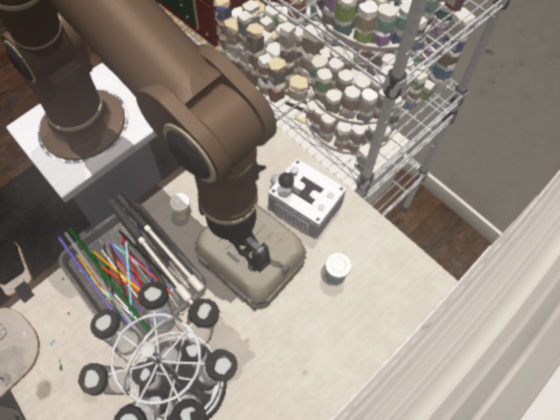

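View pics/side0.png

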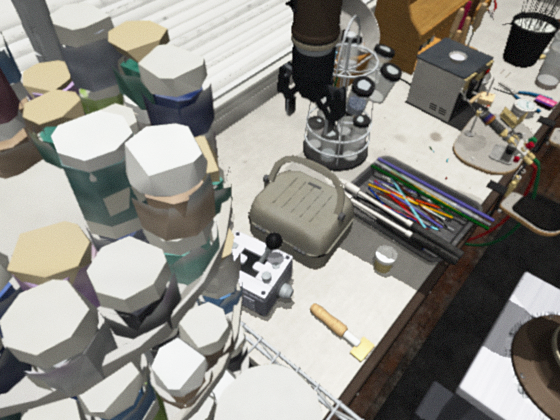

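The scene view shows the gearbox near (305,198) with the knob at about (287,180). The side view shows the knob at (273,241) and the chuck at (287,290). I'll zoom in on both.

```bash
cat > h.py <<'E'
import numpy as np, cv2
from scipy.spatial.transform import Rotation as R
from workcell import robot, read_camera, camera_model
def cam(n,s=None):
    m=camera_model(n)
    if n=="wrist":
        T=np.eye(4);T[:3,:3]=R.from_quat(s["eef_rot"]).as_matrix();T[:3,3]=s["tool_pos"];T=T@np.array(m["mount"])
        return np.array(m["K"]),np.array(m["dist"]),T[:3,3],T[:3,:3]
    return np.array(m["K"]),np.array(m["dist"]),np.array(m["position"]),R.from_quat(m["attitude"]).as_matrix()
def proj(c,p):
    K,d,o,A=c; return cv2.projectPoints(np.atleast_2d(p).astype(float),cv2.Rodrigues(A.T)[0],-A.T@o,K,d)[0][:,0]
def ray(c,uv):
    K,d,o,A=c; q=cv2.undistortPoints(np.array([[uv]],float),K,d)[0,0]; v=A@[q[0],q[1],1]; return o,v/np.linalg.norm(v)
def onz(c,uv,z):
    o,v=ray(c,uv); return o+v*(z-o[2])/v[2]
def tri(rs):
    M=sum(np.eye(3)-np.outer(v,v) for o,v in rs); b=sum((np.eye(3)-np.outer(v,v))@o for o,v in rs)
    p=np.linalg.solve(M,b); return p,[np.linalg.norm(np.cross(p-o,v)) for o,v in rs]
E
python3 - <<'E'
from h import *
for n in("scene","side"): print(n,proj(cam(n),robot.read_state()["tool_pos"]))
p,e=tri([ray(cam("scene"),(287,180)),ray(cam("side"),(273,241))]);print(p,e)
a=cv2.imread("pics/scene0.png")[150:245,250:360];b=cv2.imread("pics/side0.png")[220:325,225:310]
cv2.imwrite("pics/crop.png",np.hstack([cv2.resize(a,(440,380),interpolation=cv2.INTER_CUBIC),cv2.resize(b,(308,380),interpolation=cv2.INTER_CUBIC)]))
E
```

```text
scene [[235.68343455 251.08460997]]
side [[306.99470762 128.20733132]]
[0.54163049 0.20541619 0.13150182] [np.float64(0.0017403723601351212), np.float64(0.001740372360135044)]
```

View pics/crop.png

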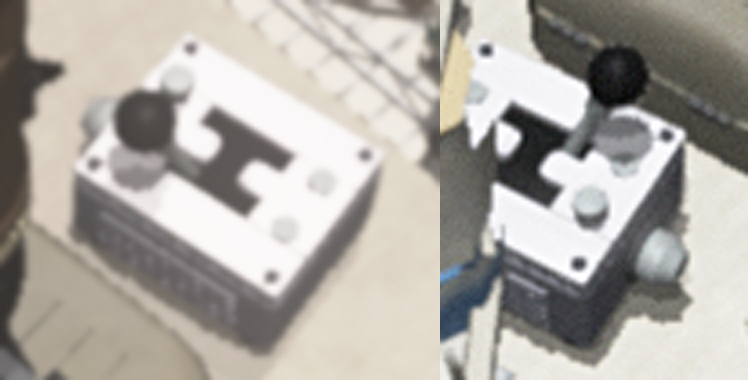

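The knob triangulates to z=0.1315, as expected. Plate screws in the scene crop are at (190,47), (95,163), (272,277) and (366,155). There's a taller object near-left at (178,82) and flat caps at (321,180) and (285,228). Next I'll work out the gearbox pose and check the peg height.

Run:
```python
from h import *
c=cam("scene");d=cam("side")
f=lambda u,v:(250+u/4-.4,150+v/4-.4)
g=lambda u,v:(225+(u-440)*85/308-.4,220+v*105/380-.4)
S=np.array([onz(c,f(*p),.081) for p in[(190,47),(95,163),(272,277),(366,155)]]) # NL NR FR FL
S2=np.array([onz(d,g(*p),.081) for p in[(578,264),(671,134),(486,50)]])#NL,NR,FR
print(S.round(4),S2.round(4))
C=S.mean(0);x=(S[2]+S[3]-S[0]-S[1])[:2];x/=np.linalg.norm(x);y=np.array([-x[1],x[0]])
C2=(S2[0]+S2[2])/2;x2=(S2[2]-S2[1])[:2]
print(C,C2,"yaw",np.arctan2(x[1],x[0]),np.arctan2(x2[1],x2[0]),[np.linalg.norm(S[i]-S[i-1]) for i in range(4)])
C=(C+C2)/2
L=lambda p:np.array([x@(p[:2]-C[:2]),y@(p[:2]-C[:2])])
for n,p,z in[("capFL",(321,180),.083),("capFR",(285,228),.083),("NL peg@.097",(178,80),.097),("NL@.083",(178,80),.083)]:print(n,L(onz(c,f(*p),z)))
for n,p,z in[("NL side@.097",(592,193),.097),("@.083",(592,193),.083),("FLside",(475,92),.083)]:print(n,L(onz(d,g(*p),z)))
p,e=tri([ray(c,f(178,80)),ray(d,g(592,193))]);print("peg tri",p,L(p),e)
for a,b in[((146,121),(617,75))]:
    p,e=tri([ray(c,f(*a)),ray(d,g(*b))]);print("knob",p,L(p),e)
```

```text
[[0.5031 0.2791 0.081 ]
 [0.5208 0.1891 0.081 ]
 [0.6345 0.2094 0.081 ]
 [0.618  0.2999 0.081 ]] [[0.5024 0.2779 0.081 ]
 [0.5173 0.1847 0.081 ]
 [0.6336 0.2076 0.081 ]]
[0.56908484 0.24438996 0.081     ] [0.56797087 0.2427607  0.081     ] yaw 0.17787026739389547 0.19425678449852893 [np.float64(0.11682796764593692), np.float64(0.09166461489121444), np.float64(0.11545791408801649), np.float64(0.09198595703353417)]
capFL [0.04793507 0.01792313]
capFR [ 0.04857671 -0.01797372]
NL peg@.097 [-0.04580377  0.01616691]
NL@.083 [-0.05037413  0.02369836]
NL side@.097 [-0.04875385  0.01413521]
@.083 [-0.04391968  0.00632981]
FLside [ 0.04568749 -0.0179558 ]
peg tri [0.51931484 0.2501208  0.09714786] [-0.04727845  0.01514965] [np.float64(0.001788475600327178), np.float64(0.0017884756003272953)]
knob [0.54100752 0.20407368 0.13279908] [-0.03407532 -0.03400914] [np.float64(0.0012345258142430382), np.float64(0.0012345258142428045)]
```

The object beyond the near-left slot triangulates to z=0.097, so it's the peg and the target is **near left**. The gearbox centre is about (0.5687, 0.2437) with yaw 0.18. I'll lift clear, retreat, close the gripper and look with the wrist camera from above.

```bash
cat >> h.py <<'E'
YAW=0.183; C=np.array([0.5687,0.2437])
def W(x,y,z): c,s=np.cos(YAW),np.sin(YAW); return np.array([C[0]+c*x-s*y,C[1]+s*x+c*y,z])
def Q(sgn=-1):  # tool z down, tool x along sgn*gearbox x
    X=sgn*np.array([np.cos(YAW),np.sin(YAW),0]);Z=np.array([0,0,-1.]);return R.from_matrix(np.c_[X,np.cross(Z,X),Z]).as_quat()
E
python3 - <<'E'
from h import *
c=cam("scene")
cc=lambda p:(np.array([[np.cos(YAW),np.sin(YAW)],[-np.sin(YAW),np.cos(YAW)]])@(p[:2]-C)).round(3)
for uv in[(250,206),(295,245),(215,215)]: print(uv,[cc(onz(c,uv,z)).tolist() for z in(.0,.05,.1,.15)])
for s in(-1,1):
  for p in(W(-.09,-.035,.45),W(-.09,-.035,.12),W(0,-.08,.12),W(.05,.035,.12)):
    q=robot.inverse_kinematics(p,Q(s)); print(s,None if q is None else np.round(q,2))
s=robot.read_state()
robot.move_linear([.55,0,.42],max_speed=.25)
robot.move_linear([.42,.02,.42],max_speed=.25)
robot.command_gripper(0.0,20)
print(robot.read_state()["t"],robot.read_state()["grip_width"])
E
```

```text
(250, 206) [[-0.103, -0.072], [-0.085, -0.093], [-0.068, -0.113], [-0.051, -0.133]]
(295, 245) [[0.037, -0.092], [0.048, -0.111], [0.058, -0.13], [0.069, -0.149]]
(215, 215) [[-0.153, -0.138], [-0.133, -0.155], [-0.114, -0.172], [-0.094, -0.189]]
-1 [-0.13  0.16 -0.4   1.45  0.06  1.55  1.23]
-1 [-0.13  0.41 -0.43  1.94  0.22  0.84  1.08]
-1 [-0.06  0.53 -0.4   1.74  0.25  0.93  1.19]
-1 [-0.24  0.64 -0.41  1.55  0.28  1.02  1.02]
1 [-0.55  0.13  0.09  1.47 -0.01  1.54 -1.85]
1 [-0.6   0.37  0.16  1.97 -0.08  0.81 -1.78]
1 [-0.51  0.5   0.21  1.77 -0.13  0.89 -1.63]
1 [-0.64  0.6   0.2   1.58 -0.13  0.97 -1.79]
2.55 2.6637185577639325e-05
```

Run:
```python
from h import *
robot.reach(W(-.10,-.045,.42),Q(-1))
s=robot.read_state(); im=read_camera("wrist"); cv2.imwrite("pics/w1.png",im)
print(s["t"],s["tool_pos"],s["contact_force"])
c=cam("wrist",s)
print("pred knob",proj(c,W(-.0375,-.035,.131)),"peg",proj(c,W(-.048,.018,.097)),"tip",proj(c,s["tool_pos"]))
print("screws",proj(c,[W(a,b,.081) for a,b in((-.058,.046),(-.058,-.046),(.058,-.046),(.058,.046))]))
cv2.imwrite("pics/s1.png",read_camera("side"))
```

```text
3.8417 [0.47859536 0.180733   0.42003751] [-0.02141141 -0.62271207 -0.40593974]
pred knob [[288.47898447 210.5518437 ]] peg [[321.50370119 197.45425852]] tip [[281.6156096  270.22403957]]
screws [[337.7192382  188.81570624]
 [281.06826204 188.87570169]
 [281.19252289 253.55505323]
 [333.88682696 253.41434613]]
```

View pics/w1.png

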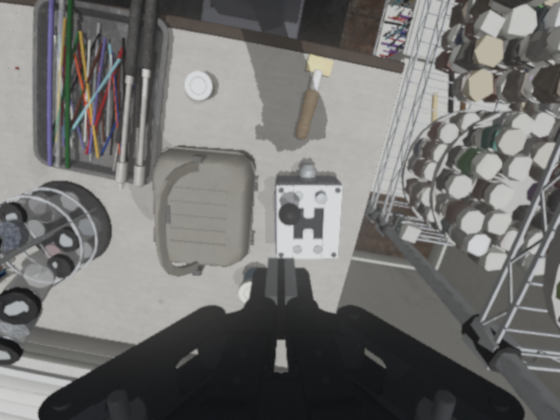

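View pics/s1.png

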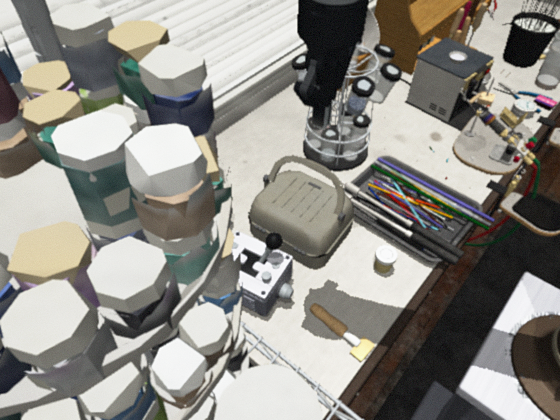

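Wrist view: the near side is up, the screws are within about 3 px of prediction, and the knob is at (289,212). The case's edge is at x≈255 and its handle leans away from the gearbox. I'll start with push 1, moving +x from the near side with force monitoring.

```bash
cat >> h.py <<'E'
def loc(p): c,s=np.cos(YAW),np.sin(YAW); d=np.asarray(p)[:2]-C; return np.array([c*d[0]+s*d[1],-s*d[0]+c*d[1]])
def F():
    s=robot.read_state(); f=np.array(s["contact_force"]); c,n=np.cos(YAW),np.sin(YAW)
    return np.array([c*f[0]+n*f[1],-n*f[0]+c*f[1],f[2]]),s
def push(a,b,z,fmax,step=.003,speed=.04):
    a,b=np.array(a),np.array(b); n=int(np.ceil(np.linalg.norm(b-a)/step)); f0=F()[0]; log=[]
    for i in range(1,n+1):
        p=a+(b-a)*i/n; robot.move_linear(W(*p,z),max_speed=speed)
        f,s=F(); f=f-f0; log.append((*(p*1000).round(0).astype(int).tolist(),*f.round(1).tolist()))
        if np.linalg.norm(f[:2])>fmax: print("STOP"); break
    print(log); print("at",loc(s["tool_pos"]).round(4),"t",s["t"]); return p
def img(name):
    cv2.imwrite(name,read_camera("scene")[140:250,240:370].repeat(4,0).repeat(4,1))
E
python3 - <<'E'
from h import *
s=robot.read_state(); c=cam("wrist",s); d=cam("side"); e=cam("scene")
p,er=tri([ray(c,(163,215)),ray(d,(305,160))]);print("handle",p,loc(p),er)
for z in(.05,.1,.15):print(z,loc(onz(c,(255,210),z)))
robot.move_linear(W(-.085,-.036,.20),Q(-1),max_speed=.25)
robot.move_linear(W(-.085,-.036,.122),max_speed=.1)
print(F()[0],F()[1]["t"])
push((-.085,-.036),(-.028,-.036),.122,12)
cv2.imwrite("pics/s2.png",np.hstack([cv2.resize(read_camera("scene")[150:245,250:360],(440,380)),cv2.resize(read_camera("side")[220:325,225:310],(308,380))]))
E
```

```text
handle [0.57038399 0.04552767 0.19800169] [-0.03440758 -0.19516974] [np.float64(0.01875583290767648), np.float64(0.018755832907676472)]
0.05 [-0.01168476 -0.09225169]
0.1 [-0.02813382 -0.08771764]
0.15 [-0.04458287 -0.08318359]
[0.87537345 0.48762306 0.67032302] 5.9083
[(-82, -36, -0.2, -0.6, -1.6), (-79, -36, -0.4, -0.4, -1.5), (-76, -36, -1.3, -0.8, -1.6), (-74, -36, -0.8, -0.7, 0.2), (-71, -36, -1.0, -0.2, -0.2), (-68, -36, -0.8, -1.2, -1.6), (-65, -36, -0.9, -1.2, -0.3), (-62, -36, -2.3, -0.7, -1.0), (-59, -36, -3.7, -0.1, 2.9), (-56, -36, -4.4, 0.6, 2.2), (-54, -36, -4.4, -0.5, 2.1), (-51, -36, -3.7, 0.5, 1.2), (-48, -36, -3.3, -1.0, 2.1), (-45, -36, -3.9, -0.3, 2.6), (-42, -36, -3.2, -0.5, 1.0), (-39, -36, -3.0, -0.2, 1.2), (-37, -36, -3.8, -0.2, 0.5), (-34, -36, -3.0, -0.2, 1.5), (-31, -36, -2.6, -0.7, 1.1), (-28, -36, -3.2, -0.5, 0.7)]
at [-0.0277 -0.036 ] t 10.9083
```

View pics/s2.png

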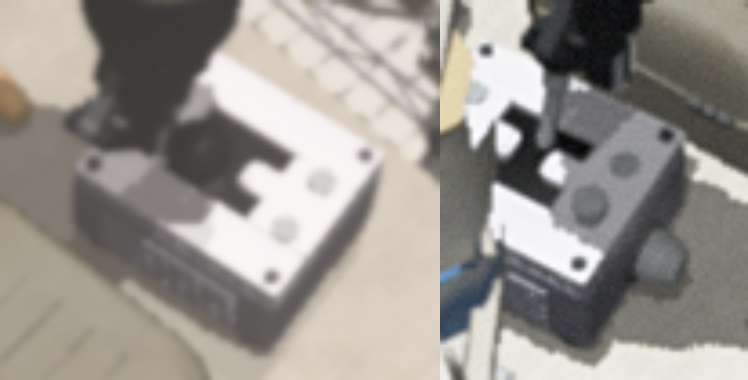

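Contact came at about x=-61 mm with a steady push of 3–4 N, and the lever now stands about mid-crossing. The ball is at crop (200,143) in the scene view. I'll check its position.

Run:
```python
from h import *
f=lambda u,v:(250+u/4-.4,150+v/4-.4)
print(loc(onz(cam("scene"),f(200,145),.138)))
# retreat, climb, look straight down
robot.move_linear(W(-.06,-.036,.122),max_speed=.15)
robot.move_linear(W(-.10,-.06,.24),max_speed=.25)
s=robot.read_state(); im=read_camera("wrist"); c=cam("wrist",s)
cv2.imwrite("pics/w2.png",im)
print("pred knob for x=-5,0",proj(c,[W(-.005,-.035,.138),W(0,-.035,.138)]),s["t"],F()[0])
a=read_camera("scene")[150:245,250:360]; cv2.imwrite("pics/s3.png",a.repeat(4,0).repeat(4,1))
```

```text
[-0.00121209 -0.03124441]
pred knob for x=-5,0 [[307.83403095 304.8750418 ]
 [307.67282798 309.29908447]] 12.0333 [-1.08674333  0.26174727 -0.07573425]
```

View pics/w2.png

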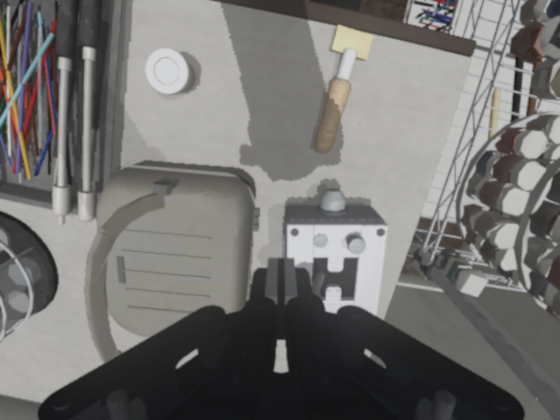

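The scene ray puts the knob at x≈-1 mm, inside the ±10 mm play, so the lever is in the crossing. The peg at (356,243) again reads taller than the cap at (320,241). Next is the crossing push.

Run:
```python
from h import *
robot.move_linear(W(0,-.080,.24),max_speed=.2)
f0=F()[0]
for z in(.2,.17,.15,.135,.124):
    robot.move_linear(W(0,-.080,z),max_speed=.08); f=F()[0]-f0; print(z,f.round(1))
    if np.linalg.norm(f)>8: break
else:
    push((0,-.080),(0,.012),.124,9,speed=.05)
    a=read_camera("scene")[150:245,250:360];b=read_camera("side")[220:325,225:310]
    cv2.imwrite("pics/s4.png",np.hstack([cv2.resize(a,(440,380)),cv2.resize(b,(308,380))]))
```

```text
0.2 [-0.5 -0.8  0.9]
0.17 [ 0.3 -0.7  1.3]
0.15 [-0.9 -0.6  1. ]
0.135 [-0.7 -0.1  0.3]
0.124 [-1.  -1.6  0.9]
[(0, -77, 1.2, 2.1, 0.1), (0, -74, 0.2, 2.4, -1.5), (0, -71, 0.8, 0.9, 0.4), (0, -68, 0.6, 1.6, 0.6), (0, -65, 0.4, 0.5, -0.9), (0, -62, 0.3, -3.6, 2.5), (0, -59, 0.8, -2.0, 3.6), (0, -56, 1.1, -1.6, 2.3), (0, -53, 0.9, -3.1, 3.2), (0, -50, 0.9, -2.2, 2.2), (0, -47, 1.0, -1.5, 2.6), (0, -44, 0.9, -1.1, 2.1), (0, -41, 0.4, -1.8, 2.4), (0, -38, 0.9, -0.6, 1.7), (0, -35, 0.9, -1.1, 0.7), (0, -33, 0.5, -0.7, 1.1), (0, -30, 0.3, -0.4, 1.5), (0, -27, 1.2, -0.4, 1.2), (0, -24, 0.0, -0.9, 0.9), (0, -21, 0.2, -0.5, 1.7), (0, -18, 0.4, -0.8, 1.0), (0, -15, 0.8, -0.5, 1.8), (0, -12, 1.1, -0.6, 0.4), (0, -9, 1.2, 0.1, 1.1), (0, -6, 1.2, -0.3, -1.1), (0, -3, 1.5, 0.7, -2.0), (0, 0, 1.6, -0.4, -2.4), (0, 3, 0.6, -1.4, -2.2), (0, 6, 1.3, -1.2, -3.3), (0, 9, 0.2, -4.6, -3.2), (0, 12, 0.6, -6.7, -3.7)]
at [-0.0002  0.0096] t 22.7333
```

View pics/s4.png

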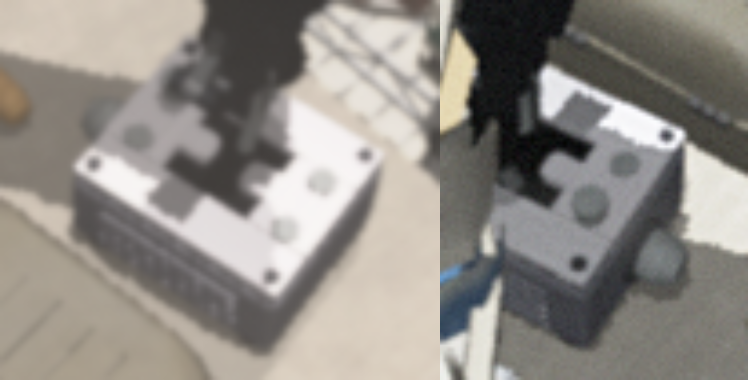

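The force rose at finger y≈+9.6 mm, a 70 mm stroke from first contact, so the lever is against the left stop. Next I'll go over the top to the far side and push it into the near left slot.

Run:
```python
from h import *
robot.move_linear(W(0,-.015,.124),max_speed=.15)
robot.move_linear(W(0,-.015,.22),max_speed=.2)
robot.move_linear(W(.052,.030,.22),max_speed=.2)
f0=F()[0]
for z in(.18,.16,.14,.124):
    robot.move_linear(W(.052,.030,z),max_speed=.08); f=F()[0]-f0; print(z,f.round(1))
    if np.linalg.norm(f)>8: break
else:
    push((.052,.030),(-.016,.030),.124,9,speed=.05)
    a=read_camera("scene")[150:245,250:360];b=read_camera("side")[220:325,225:310]
    cv2.imwrite("pics/s5.png",np.hstack([cv2.resize(a,(440,380)),cv2.resize(b,(308,380))]))
```

```text
0.18 [-0.3  1.1  0.7]
0.16 [-0.5  0.9  2.9]
0.14 [-0.8  0.7  1.2]
0.124 [-0.8  0.5  1. ]
[(49, 30, -0.7, -0.5, -0.2), (46, 30, -0.5, 0.6, -0.2), (43, 30, 0.2, 0.3, -0.5), (40, 30, 0.2, 0.9, -0.6), (37, 30, -0.1, 0.1, 0.3), (34, 30, 0.4, -1.0, -1.1), (31, 30, 0.0, 0.7, -0.3), (28, 30, 0.6, 0.8, 0.1), (25, 30, 2.7, 0.8, 0.2), (22, 30, 2.4, 0.8, 1.7), (19, 30, 2.0, 1.3, 0.9), (17, 30, 2.3, 0.3, 1.9), (14, 30, 2.1, 0.2, 2.2), (11, 30, 1.7, 1.7, 0.6), (8, 30, 1.9, 0.4, 0.4), (5, 30, 0.5, 1.2, 0.4), (2, 30, 1.2, 0.3, -0.9), (-1, 30, 1.7, 0.2, -1.5), (-4, 30, 1.6, -0.3, -1.0), (-7, 30, 1.8, -0.8, -1.6), (-10, 30, 1.5, -0.3, -1.7), (-13, 30, 2.3, -1.0, -2.6), (-16, 30, 7.6, -1.2, -5.4)]
at [-0.015   0.0297] t 31.8417
```

The stop was reached at x≈-15 mm after 40 mm of travel from contact, which matches fore -0.34. I'll retreat without touching the knob and look.

Run:
```python
from h import *
robot.move_linear(W(.03,.028,.124),max_speed=.1)
robot.move_linear(W(.03,.0,.25),max_speed=.2)
robot.move_linear(W(-.12,-.05,.42),max_speed=.25)
s=robot.read_state();c=cam("wrist",s)
print("pred knob",proj(c,W(-.038,.035,.131)),F()[0],s["t"])
w=read_camera("wrist")[150:270,220:380];b=read_camera("side")[220:325,225:310]
cv2.imwrite("pics/s6.png",np.hstack([cv2.resize(w,(480,380)),cv2.resize(b,(308,380))]))
```

```text
pred knob [[337.65692759 223.49508522]] [-0.59260342 -0.08455659  0.04457176] 34.4167
```

View pics/s6.png

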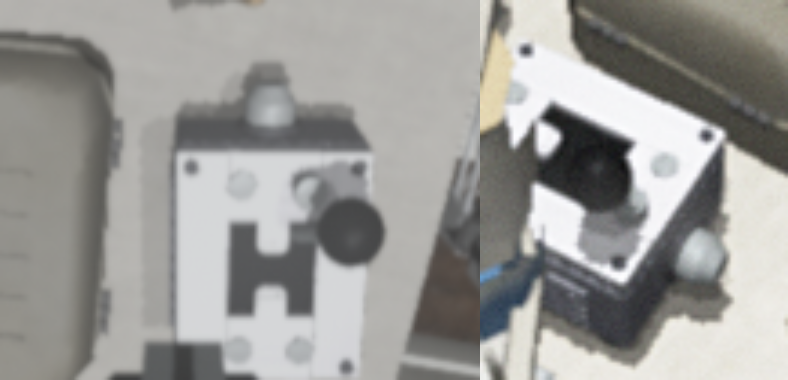

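The knob is at crop (350,232), which is pixel (336.7,223.3). The prediction for fully home in the near left slot by the peg was (337.7,223.5), so I'm handing in.

```bash
python3 -c "
from workcell import robot
print(robot.hand_in())"
```

```text
the job is handed in; nothing more can be done
None
```

The lever is fully home in the near left slot, the one marked by the peg; it went straight across the gate with light pushes, the arm is clear, and the job is handed in (no verdict was returned).

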